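Refill the bench socket rack in order

TASK

Move the four wrench sockets from the aluminium rail into the wooden rack, one to a cell, keeping their order counted from the knob: the socket nearest the rail's knob goes into the cell nearest the rack's knob, and so on along the row. Leave each standing upright on the floor of its cell, drive hole up as it stands now, and leave the jar, the can and the screwdriver where they are.

Things in the scene. Friction and masses are not known exactly. Their poses are not given: they have to be found in the camera images.
- slim_socket: Slim deep wrench socket: round, 24 mm across, 75 mm tall, the tallest, about 0.14 kg. Polished steel, standing drive end (dark square hole) up; origin at the centre of its underside, z up along its axis.
- plug_socket: Spark-plug socket: round, 29 mm across, 66 mm tall, its top 16 mm a dark hexagon, about 0.16 kg. Polished steel, standing drive end (dark square hole) up; origin at the centre of its underside, z up along its axis.
- nosed_socket: Nosed socket: 38 mm across, 58 mm tall, the lowest 14 mm a narrower nose 30 mm across, about 0.28 kg. Polished steel, standing drive end (dark square hole) up; origin at the centre of its underside, z up along its axis.
- wide_socket: Wide socket: round, 46 mm across, 54 mm tall, about 0.38 kg. Polished steel, standing drive end (dark square hole) up; origin at the centre of its underside, z up along its axis.
- pad0: Flat round black rubber pad, 34 mm across, 6 mm thick, fixed on the rail; at the start the slim socket stands on it. Origin at the centre of its underside (its top is 6 mm above).
- pad1: Flat round black rubber pad, 40 mm across, 6 mm thick, fixed on the rail; at the start the spark-plug socket stands on it. Origin at the centre of its underside (its top is 6 mm above).
- pad2: Flat round black rubber pad, 50 mm across, 6 mm thick, fixed on the rail; at the start the nosed socket stands on it. Origin at the centre of its underside (its top is 6 mm above).
- pad3: Flat round black rubber pad, 60 mm across, 6 mm thick, fixed on the rail; at the start the wide socket stands on it. Origin at the centre of its underside (its top is 6 mm above).
- rail: Start rail: fixed flat aluminium bar, 70 (x) by 330 (y) by 8 mm, with a row of four rubber pads at y = 105, 35, -35, -105 mm, in shuffled order; the sockets' feet are 14 mm above its underside. Black ball knob (24 mm, 40 mm high over all) near the +y end, at y = 165 mm. Origin at underside level, midway along the row; y runs along the row towards the knob.
- rack: Rack to fill: fixed, wooden, 72 (x) by 330 mm (y); four open cells, 62 (x) by 65 mm (y) inside, centres at x = 0, y = -105, -35, 35, 105 mm. Floor 6 mm above the underside, walls 5 mm thick and 12 mm above the floor. Black ball knob (24 mm, 38 mm high over all) near the -y end, at y = -165 mm. Origin at underside level, midway along the row; y runs along it away from the knob.
- screw_jar: Bystander: glass jar with a steel cap, 64 mm across, 85 mm tall; origin at the centre of its underside.
- oil_can: Bystander: grey can with a paper band, 60 mm across, 120 mm tall; origin at the centre of its underside.
- screwdriver: Bystander: screwdriver lying on the bench, about 200 mm long; origin in the plane of its underside.
There are look-alikes about, which are no part of the job. Leave any red look-alike of the nosed_socket alone. Leave any pink look-alike of the plug_socket alone.

How it is judged:
By the outcome, as a careful person would: the job done as asked, in the order asked, and still so for the second after the job is handed in, with the robot touching nothing.
It also fails if it takes over 106 s, if anything falls off the work surface, if the arm or the gripper's body presses on something with over 40 N, if the wrist force passes 120 N, or if a joint passes its speed limit or range.

ROBOT

A 7-joint arm with a two-finger parallel gripper is mounted at the origin on the work surface. World frame = base frame: x ahead of the robot, y to its left, z up, the work surface at z = 0. Lengths are in mm, angles in rad, forces in N, time in s.
With the tool pointing down it reaches from about 425 to 875 mm from the base axis. Payload 9.9 kg.
Tool frame: the origin (TCP) lies between the finger pads; the fingertips stand 19 mm ahead of it and the grasp point (between the pads) is the TCP; z points along the fingers, y is the line along which they close (so a half turn about z gives the same grasp; the last joint's range is limited). The gripper opens to 85 mm and grips with 20 to 120 N. Pads are 22 mm wide; open, the fingers measure 114 mm over their backs; the gripper's body (76 mm by 85 mm) begins 54 mm behind the grasp point. The pads swing forward as they close: fully open they stand 13 mm farther back than shut.
Start: joints at [-1.363, 0.576, 0.025, 1.437, -0.015, 1.129, -0.057], TCP at [194.174, 646.472, 250.289] pointing down, gripper open.
Joint ranges: [-2.76, 2.76], [-0.34, 2.15], [-1.52, 1.57], [0.19, 2.46], [-1.09, 4.23], [0.17, 1.99], [-2.82, 2.82]. Speed limits (rad/s): [2.22, 2.22, 3.01, 3.01, 3.14, 3.14, 3.14].

INTERFACE

Orientations are given as a unit quaternion [x, y, z, w].
In Python, from rig import robot gives the robot as it stands. The module is installed in compiled form; this text tells all that it offers.
- The arm moves only by the tool jog_arm, never from a script. Its argument "moves" is a list of rows, each an object with "fingers": the opening, from 0 (shut) to 1 (fully open); "translation": the shift along the tool's x, y, z in mm, a list of three; "turn": the turn about the tool's z in rad. A call has exactly 5 rows; each row is the pose to reach, as a shift and turn from the pose commanded when the call began, along the tool's axes at that moment; what a row does not reach only later rows make up. A row lasts 1/10 s, in which the tool goes at most 50 mm and 8.59 degrees, less where a joint would pass 70% of its speed; a pose out of reach is approached as far as the arm can. A call with a gripper value outside its range is refused whole. The fingers move at their own pace and stop on an object; "grip_force" is the grip in N (left out, the last holds). Time passes only in rows, so rows that repeat a pose let the fingers close, or fill a call up. It gives the time, the measured TCP pose, the force, the opening and the grip force at its end, in the units of the state.
- robot.observe(): the state, without advancing time (a new reading comes with each control period).
- robot.snapshot(name): name is "scene" or "top" or "wrist"; returns the picture (384x512x3 uint8, red, green, blue); there is no depth.
- robot.camera_params(name): a dict with "fovy" (degrees; the focal length in pixels is half the picture's height over the tangent of half this angle, whatever the lens; pixels are square), "cx", "cy" (the principal point, pixels), "R" (3x3) and "t" (3): a world point X has camera coordinates R X + t. Camera axes: x right, y down, z forward; pixel columns grow to the right and rows downward; lengths in mm; the calibration is good to about 2 mm. A picture is of the moment at which its call begins: read the wrist's pose just before it. camera_params takes no time and is no camera call; for the wrist camera it gives the pose at the moment of the call.
- robot.hand_in(): hands the job in; it is judged then, once.
The state is a dict: "time": time; "joints": joint angles; "qd": joint speeds; "joint_torque": joint torques, N m; "ee_pos": TCP position; "tool_rot": TCP orientation; "force": force on the tool from outside, world axes, zero at the start; "torque": the same for the moment, N m; "finger_gap": opening from 0.0 (shut) to 1.0 (fully open); "grasp_force": force on a finger pad.
Only numpy, scipy, OpenCV 4.12 (cv2) and the standard library are available. Lean on these libraries where they do the work, as an engineer would, in place of code of your own. Each camera call takes 0.05 s, during which the arm holds its last target. There are 200 camera calls.

## Working session

There is one attempt and no reset: what is moved stays moved. The work goes in short steps, Python scripts to look and compute and a tool call to move; the robot and the scene stay as the last step left them, time stands still between calls to the robot, and variables do not carry over. Pictures are saved under pics/ and viewed, at most 14 in all, crops included, and the job is handed in when it is done.

Besides the shell and the picture viewer there is one more tool, called after ">>>" as a command line: name --argument value ..., lists and objects as JSON in quotes. jog_arm: Moves the arm, as the interface text tells. Its arguments: {"type":"object","properties":{"moves":{"type":"array"},"grip_force":{"type":"number"}},"required":["moves"]}

```bash
mkdir -p pics; python3 - <<'E'
from rig import robot
import cv2,json
s=robot.observe();print(s)
for n in("scene","top"):
    im=robot.snapshot(n);cv2.imwrite(f"pics/{n}0.png",im[:,:,::-1]);p=robot.camera_params(n);print(n,p)
E
```

```text
{'time': 0.0, 'joints': array([-1.36280439,  0.57649741,  0.02487102,  1.43795029, -0.01501226,
        1.12894805, -0.05650238]), 'qd': array([-9.81020204e-04,  3.60153310e-04, -3.39502409e-04, -9.32700730e-05,
       -9.93878877e-05, -1.38886510e-03,  6.81058439e-04]), 'joint_torque': array([-2.01857742e-04, -7.65753508e+01,  2.24996410e+00, -2.85971725e+01,
        1.51933433e-02,  1.27480522e-02,  2.13613157e-05]), 'ee_pos': array([194.05887697, 646.05909532, 249.45161762]), 'tool_rot': array([ 1.45377258e-01,  9.89375964e-01, -8.05638617e-04, -7.42400428e-05]), 'force': array([-0.90646097, -0.09065942, -0.03159014]), 'torque': array([-0.01823245, -0.02839899,  0.02171356]), 'grasp_force': 0.0, 'finger_gap': 0.9979167104524548}
scene {'fovy': 43.75525446023211, 'cx': 250.67012302448202, 'cy': 198.13811964598116, 'R': array([[-0.17652609,  0.98423375, -0.0110665 ],
       [ 0.82466205,  0.14174947, -0.54757611],
       [-0.53737421, -0.10578759, -0.8366827 ]]), 't': array([  96.67564813, -492.52006596, 1700.57459224])}
top {'fovy': 47.06304728644801, 'cx': 258.0650628206047, 'cy': 193.37072308559695, 'R': array([[-0.0172439 , -0.99983313, -0.00602944],
       [-0.99799869,  0.01757856, -0.06074217],
       [ 0.06083803,  0.00496994, -0.99813528]]), 't': array([  -5.41655504,  620.39795778, 1433.85685773])}
```

View pics/scene0.png

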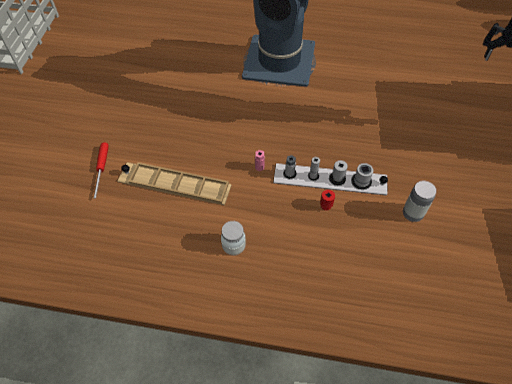

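View pics/top0.png

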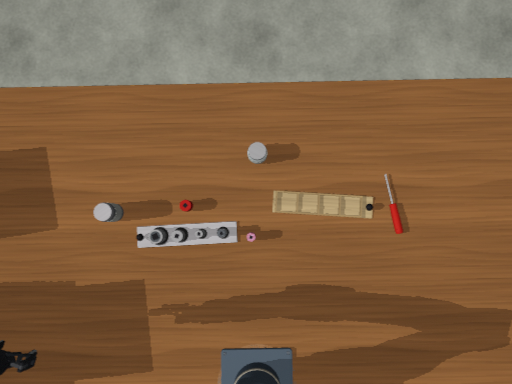

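The top view shows the rail knob at (140,237), followed by wide (159,236), nosed (180,236), slim (202,233) and plug (223,232). The rack's cells run from (284,203) to (355,206), with its knob at (369,207). The look-alikes are red at (186,205) and pink at (251,237), both off the rail, so the four steel sockets on the pads are the ones meant.

```bash
cat > h.py <<'E'
import numpy as np,cv2
from rig import robot
def ray(P,u,v,z):
    f=192/np.tan(np.radians(P["fovy"])/2)
    R=np.array(P["R"]);d=R.T@np.array([(u-P["cx"])/f,(v-P["cy"])/f,1]);c=-R.T@np.array(P["t"])
    return c+d*(z-c[2])/d[2]
def proj(P,X):
    f=192/np.tan(np.radians(P["fovy"])/2);q=np.array(P["R"])@np.array(X)+P["t"]
    return f*q[0]/q[2]+P["cx"],f*q[1]/q[2]+P["cy"]
E
python3 - <<'E'
from h import *
im=cv2.imread("pics/top0.png");P=robot.camera_params("top")
hsv=cv2.cvtColor(im,cv2.COLOR_BGR2HSV)
def rect(m,box,z,name):
    k=np.zeros(m.shape,np.uint8);x0,y0,x1,y1=box;k[y0:y1,x0:x1]=m[y0:y1,x0:x1]
    n,l,s,c=cv2.connectedComponentsWithStats(k);print(name,s[1:,4][s[1:,4]>10])
    ys,xs=np.where(k);r=cv2.minAreaRect(np.c_[xs,ys].astype(np.float32))
    b=cv2.boxPoints(r);w=np.array([ray(P,*p,z)[:2] for p in b]);print(r,w.round(1).tolist(),w.mean(0).round(1))
rect(((hsv[...,1]<40)&(hsv[...,2]>140)).astype(np.uint8),(128,215,245,255),8,"rail")
rect(((hsv[...,2]>150)&(hsv[...,1]<160)).astype(np.uint8),(265,183,382,225),18,"rack")
for n,u,v,z in [("railknob",140,237,28),("rackknob",369,207,26),("wide",159,236,68),("nosed",180,236,72),("slim",202,233,89),("plug",223,232,80),("red",186,205,58),("pink",251,237,66),("jar",257,152,85),("can",103,212,120)]:print(n,ray(P,u,v,z).round())
a=cv2.resize(im[195:255,125:265],None,fx=5,fy=5,interpolation=2);sc=cv2.imread("pics/scene0.png")
b=cv2.resize(sc[145:215,250:390],None,fx=5,fy=5,interpolation=2)[:,:700]
cv2.imwrite("pics/crop.png",cv2.resize(np.vstack([a,b]),None,fx=.9,fy=.9))
E
```

```text
rail [1422]
((186.48062133789062, 234.15603637695312), (20.896442413330078, 100.02449035644531), 86.77547454833984) [[518.0, 389.8], [530.9, 59.0], [462.2, 56.1], [449.3, 386.0]] [490.1 222.7]
rack [1707   47   71]
((326.72308349609375, 207.55978393554688), (109.89955139160156, 28.124792098999023), 3.2396998405456543) [[536.8, -57.5], [629.2, -64.5], [602.3, -424.9], [510.3, -416.6]] [ 569.7 -240.9]
railknob [484. 371.  28.]
rackknob [ 569. -378.   26.]
wide [487. 300.  68.]
nosed [486. 232.  72.]
slim [495. 160.  89.]
plug [497.  96.  80.]
red [585. 215.  58.]
pink [479.   8.  66.]
jar [747. -15.  85.]
can [565. 459. 120.]
```

View pics/crop.png

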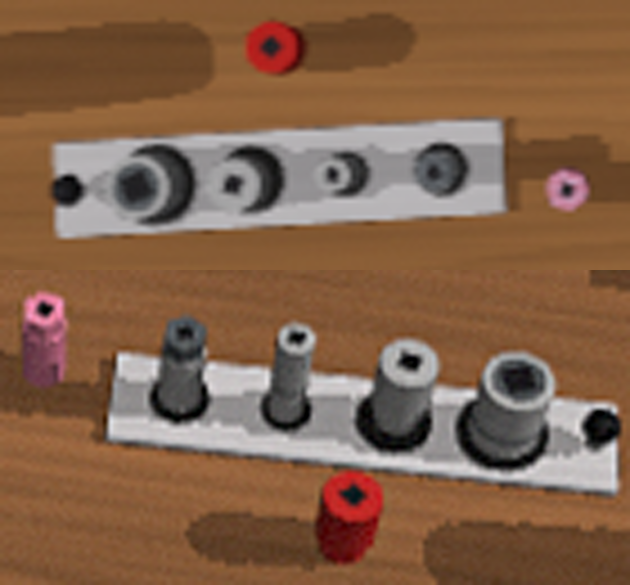

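The crop confirms the order from the rail knob as wide, nosed, slim, plug. Red (x≈585, y≈215) and pink (x≈479, y≈8) stand off the rail. I'm moving now.

>>> jog_arm --moves '[{"fingers": 1, "translation": [-38, -24, 0], "turn": 0.14}, {"fingers": 1, "translation": [-76, -49, 0], "turn": 0.28}, {"fingers": 1, "translation": [-114, -73, 0], "turn": 0.42}, {"fingers": 1, "translation": [-152, -98, 0], "turn": 0.56}, {"fingers": 1, "translation": [-190, -122, 0], "turn": 0.7}]'

```text
time: 0.6
ee_pos: [341.8, 473.2, 250.1]
tool_rot: [0.478, 0.878, -0.0, -0.0]
force: [-0.4, -0.2, -0.0]
finger_gap: 1.002
grasp_force: 0.0
```

```bash
cat >> h.py <<'E'
def go(x,y,z,phi_deg,s=None):
    "shift in tool axes from measured pose to target, and turn"
    s=s or robot.observe();p=s["ee_pos"];q=s["tool_rot"]
    from scipy.spatial.transform import Rotation as R
    M=R.from_quat(q).as_matrix();phi=np.degrees(np.arctan2(M[1,1],M[0,1]))
    d=M.T@(np.array([x,y,z])-p)
    print("t",round(s["time"],2),"at",p.round(1),"phi",round(phi,2),"shift",d.round(1),"turn",np.radians(phi-phi_deg).round(4),"tilt",M[:,2].round(4),"F",s["force"].round(1))
E
python3 -c "
from h import *
go(490,270,250,2.2)"
```

```text
t 0.6 at [341.8 473.2 250.1] phi 32.84 shift [-2.511e+02  1.430e+01  2.000e-01] turn 0.5348 tilt [-3.e-04 -4.e-04 -1.e+00] F [-0.4 -0.2 -0. ]
```

>>> jog_arm --moves '[{"fingers": 1, "translation": [-48, 3, 0], "turn": 0.11}, {"fingers": 1, "translation": [-96, 6, 0], "turn": 0.22}, {"fingers": 1, "translation": [-144, 9, 0], "turn": 0.33}, {"fingers": 1, "translation": [-192, 12, 0], "turn": 0.44}, {"fingers": 1, "translation": [-240, 14, 0], "turn": 0.54}]'

```text
time: 1.1
ee_pos: [484.8, 280.1, 250.2]
tool_rot: [0.695, 0.719, -0.0, -0.0]
force: [0.3, 0.9, 0.5]
finger_gap: 1.002
grasp_force: 0.0
```

```bash
python3 - <<'E'
from h import *
go(490,270,250,2.2)
P=robot.camera_params("wrist");im=robot.snapshot("wrist")
cv2.imwrite("pics/w1.png",im[:,:,::-1]);np.save("w1.npy",P,allow_pickle=True);print(P, "cam",-np.array(P["R"]).T@P["t"])
E
```

```text
t 1.1 at [484.8 280.1 250.2] phi 2.0 shift [-10.3   4.8   0.2] turn -0.0036 tilt [-2.e-04 -0.e+00 -1.e+00] F [0.3 0.9 0.5]
{'fovy': 68.81490323333918, 'cx': 256.81026501247163, 'cy': 193.29190419587002, 'R': array([[ 9.99360709e-01,  3.57495159e-02, -3.82603365e-04],
       [ 3.44356757e-02, -9.59645967e-01,  2.79094611e-01],
       [ 9.61033346e-03, -2.78929363e-01, -9.60263532e-01]]), 't': array([-494.56523412,  215.64394931,  450.65491339])} cam [482.49227367 350.32320211 372.37319258]
```

View pics/w1.png

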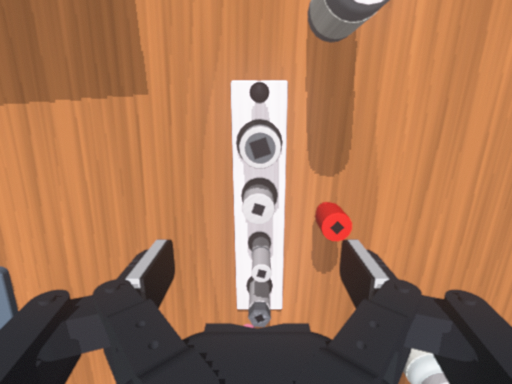

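The wrist view shows the rail vertical in the picture. The knob is at (259,92), with socket tops for wide (260,148), nosed (258,208), slim (261,273) and plug (260,316). The red look-alike is at (335,222).

```bash
python3 - <<'E'
from h import *
im=cv2.imread("pics/w1.png");P=np.load("w1.npy",allow_pickle=True).item()
g=cv2.cvtColor(im,cv2.COLOR_BGR2HSV)
m=((g[...,1]<45)&(g[...,2]>150)).astype(np.uint8);k=np.zeros_like(m);k[70:240,225:295]=m[70:240,225:295]
# rail edges per row
L=[];R=[]
for v in range(90,235,3):
    xs=np.where(k[v])[0]; xs=xs[(xs>225)]
    L.append(ray(P,xs.min()-.5,v,8)[:2]);R.append(ray(P,xs.max()+.5,v,8)[:2])
for A in(L,R):
    A=np.array(A);c=np.polyfit(A[:,1],A[:,0],1);print("edge x at y=200:",np.polyval(c,200).round(1),"slope deg",np.degrees(np.arctan(-c[0])).round(2),"res",np.std(A[:,0]-np.polyval(c,A[:,1])).round(2))
for n,u,v,z in[("end",259.5,80.5,8),("knob",259.5,92,28),("wide",260,148,68),("nosed",258,208,72),("slim",261,273,89),("plug",260,316,80)]:print(n,ray(P,u,v,z).round(1))
E
```

```text
edge x at y=200: 456.1 slope deg 2.27 res 0.38
edge x at y=200: 525.5 slope deg 2.37 res 0.4
end [484.3 386.9   8. ]
knob [484.7 372.4  28. ]
wide [487.2 312.9  68. ]
nosed [487.5 245.8  72. ]
slim [493.5 173.   89. ]
plug [495.1 106.6  80. ]
```

>>> jog_arm --moves '[{"fingers": 1, "translation": [32, 3, 20], "turn": -0.005}, {"fingers": 1, "translation": [32, 3, 65], "turn": -0.005}, {"fingers": 1, "translation": [32, 3, 110], "turn": -0.005}, {"fingers": 1, "translation": [32, 3, 130], "turn": -0.005}, {"fingers": 1, "translation": [32, 3, 130], "turn": -0.005}]'

```text
time: 1.65
ee_pos: [483.9, 313.0, 117.2]
tool_rot: [0.691, 0.723, -0.003, -0.001]
force: [-0.3, 0.3, 1.5]
finger_gap: 1.001
grasp_force: 0.0
```

```bash
python3 - <<'E'
from h import *
go(487,312.5,54,2.3)
P=robot.camera_params("wrist");im=robot.snapshot("wrist")
cv2.imwrite("pics/w2.png",im[:,:,::-1]);print([np.round(proj(P,(x,y,z)),0) for x,y,z in [(487,312.5,68),(489,243,72),(492,172,89)]])
E
```

```text
t 1.65 at [483.9 313.  117.2] phi 2.55 shift [-0.4  3.4 63.1] turn 0.0044 tilt [-0.005  -0.0038 -1.    ] F [-0.3  0.3  1.5]
[array([262., 224.]), array([260., 317.]), array([259., 415.])]
```

View pics/w2.png

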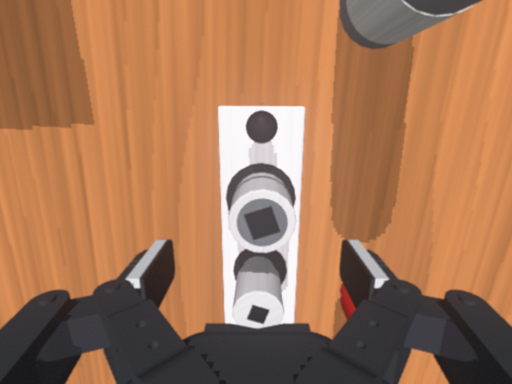

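The wide top is at (262,221), within 3 px of prediction. The nosed top is at (257,312).

```bash
python3 -c "
from h import *
go(487,313.5,54,2.3)"
```

```text
t 1.7 at [485.1 313.5 119.2] phi 2.54 shift [ 0.   2.1 65.2] turn 0.0041 tilt [-0.0024 -0.0019 -1.    ] F [0.7 0.7 0.2]
```

>>> jog_arm --moves '[{"fingers": 1, "translation": [1, 0, 30], "turn": 0}, {"fingers": 1, "translation": [1, 0, 66], "turn": 0}, {"fingers": 1, "translation": [1, 0, 66], "turn": 0}, {"fingers": 1, "translation": [1, 0, 66], "turn": 0}, {"fingers": 0.3, "translation": [1, 0, 66], "turn": 0}]' --grip_force 50

```text
time: 2.2
ee_pos: [487.0, 315.5, 56.6]
tool_rot: [0.691, 0.722, 0.002, 0.0]
force: [0.4, -0.3, 0.1]
finger_gap: 0.852
grasp_force: 0.0
```

>>> jog_arm --moves '[{"fingers": 0.3, "translation": [0, 0, 0], "turn": 0}, {"fingers": 0.3, "translation": [0, 0, 0], "turn": 0}, {"fingers": 0.3, "translation": [0, 0, 0], "turn": 0}, {"fingers": 0.3, "translation": [0, 0, 0], "turn": 0}, {"fingers": 0.3, "translation": [0, 0, 0], "turn": 0}]'

```text
time: 2.7
ee_pos: [486.5, 315.3, 56.0]
tool_rot: [0.691, 0.722, 0.001, 0.0]
force: [0.0, -0.3, 10.0]
finger_gap: 0.519
grasp_force: 49.7
```

```bash
python3 -c "
from h import *
go(487,313.5,54,2.3);s=robot.observe();print(s['finger_gap'],s['grasp_force'])"
```

```text
t 2.7 at [486.5 315.3  56. ] phi 2.52 shift [-1.9  0.4  2. ] turn 0.0039 tilt [ 0.0017  0.0016 -1.    ] F [ 0.  -0.3 10. ]
0.5187610705106558 49.736366271972656
```

>>> jog_arm --moves '[{"fingers": 0.3, "translation": [0, 0, -15], "turn": 0}, {"fingers": 0.3, "translation": [0, 0, -50], "turn": 0}, {"fingers": 0.3, "translation": [0, 0, -95], "turn": 0}, {"fingers": 0.3, "translation": [0, 0, -140], "turn": 0}, {"fingers": 0.3, "translation": [-20, 5, -160], "turn": 0}]'

```text
time: 3.2
ee_pos: [491.8, 298.2, 218.5]
tool_rot: [0.69, 0.724, 0.003, -0.0]
force: [-0.3, -0.1, -4.3]
finger_gap: 0.521
grasp_force: 52.2
```

>>> jog_arm --moves '[{"fingers": 0.3, "translation": [-40, 8, 0], "turn": 0}, {"fingers": 0.3, "translation": [-85, 16, 0], "turn": 0}, {"fingers": 0.3, "translation": [-130, 25, 0], "turn": 0}, {"fingers": 0.3, "translation": [-175, 33, 0], "turn": 0}, {"fingers": 0.3, "translation": [-220, 42, 0], "turn": 0}]'

```text
time: 3.7
ee_pos: [543.0, 75.4, 214.8]
tool_rot: [0.691, 0.723, 0.0, -0.0]
force: [1.9, 0.4, -4.4]
finger_gap: 0.522
grasp_force: 52.2
```

>>> jog_arm --moves '[{"fingers": 0.3, "translation": [-45, 8, 0], "turn": 0}, {"fingers": 0.3, "translation": [-90, 16, 0], "turn": 0}, {"fingers": 0.3, "translation": [-135, 25, 0], "turn": 0}, {"fingers": 0.3, "translation": [-175, 33, 0], "turn": 0}, {"fingers": 0.3, "translation": [-175, 33, 0], "turn": 0}]'

```text
time: 4.2
ee_pos: [583.8, -104.0, 215.0]
tool_rot: [0.695, 0.719, -0.001, 0.002]
force: [-0.2, -0.6, -3.2]
finger_gap: 0.525
grasp_force: 52.3
```

```bash
python3 - <<'E'
from h import *
go(569,-310,200,3)
P=robot.camera_params("wrist");im=robot.snapshot("wrist");np.save("w3.npy",P,allow_pickle=True)
cv2.imwrite("pics/w3.png",im[:,:,::-1]);print("grasp",robot.observe()["finger_gap"])
E
```

```text
t 4.2 at [ 583.8 -104.   215. ] phi 2.01 shift [-205.3  -22.    15.9] turn -0.0172 tilt [ 0.0011 -0.0044 -1.    ] F [-0.2 -0.6 -3.2]
grasp 0.5217173633081074
```

View pics/w3.png

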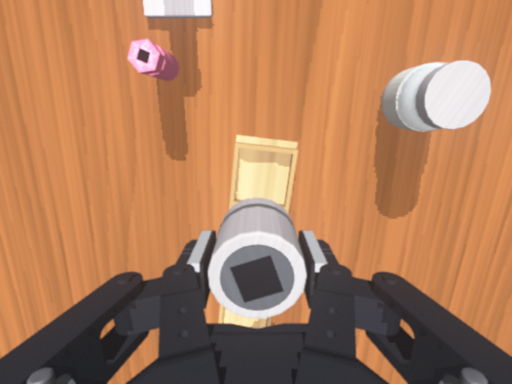

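The held wide socket fills the lower centre. The rack's far-end cell is at (266,172), its end corners at (237,137) and (297,142), and its left edge shows again near (221,318).

```bash
python3 - <<'E'
from h import *
im=cv2.imread("pics/w3.png");P=np.load("w3.npy",allow_pickle=True).item()
h=cv2.cvtColor(im,cv2.COLOR_BGR2HSV);print("rack",h[170,262],h[140,265],h[165,235],"table",h[170,220],h[170,310])
h0=cv2.cvtColor(cv2.imread("pics/top0.png"),cv2.COLOR_BGR2HSV);print("top cell",h0[204,325],h0[193,320],h0[207,280],"table",h0[185,320],h0[222,320])
# edges by hue/sat gradient: mask hue>16
m=((h[...,0]>=15)&(h[...,0]<35)&(h[...,2]>110)).astype(np.uint8)
for v in range(134,204,6):
    xs=np.where(m[v,215:320])[0]+215
    if len(xs)>5:print(v,xs.min(),xs.max(),ray(P,xs.min()-.5,v,18)[:2].round(1),ray(P,xs.max()+.5,v,18)[:2].round(1))
m0=((h0[...,0]>=15)&(h0[...,0]<35)&(h0[...,2]>110)).astype(np.uint8)
P0=robot.camera_params("top");E=[]
for u in range(276,372,4):
    ys=np.where(m0[183:225,u])[0]+183
    if len(ys)>5:E.append(np.r_[ray(P0,u,ys.min()-.5,18)[:2],ray(P0,u,ys.max()+.5,18)[:2]])
E=np.array(E)
for A in(E[:,:2],E[:,2:]):
    c=np.polyfit(A[:,1],A[:,0],1);print("x@-215",np.polyval(c,-215).round(1),"yaw",np.degrees(np.arctan(-c[0])).round(2),np.std(A[:,0]-np.polyval(c,A[:,1])).round(2))
xs=np.where(m0[195:215,265:380].sum(0)>8)[0]+265;print(xs.min(),xs.max(),ray(P0,xs.min()-.5,203,18),ray(P0,xs.max()+.5,206,18))
E
```

```text
rack [ 22  77 250] [ 22  79 249] [ 20 101 243] table [ 13 148 223] [ 13 148 225]
top cell [ 20  88 186] [ 17 116 145] [ 19  94 152] table [ 14 154 142] [ 14 154 147]
140 235 287 [557.6 -65.9] [617.1 -63.8]
146 234 296 [556.6 -72.7] [627.7 -70.1]
152 234 297 [556.7 -79.4] [629.4 -76.8]
158 233 296 [555.6 -86.3] [628.8 -83.7]
164 233 295 [555.7 -93.3] [628.2 -90.7]
170 232 294 [ 554.6 -100.3] [627.5 -97.7]
176 232 293 [ 554.7 -107.5] [ 626.9 -104.9]
182 231 292 [ 553.6 -114.7] [ 626.3 -112.1]
188 231 292 [ 553.7 -122. ] [ 626.8 -119.4]
194 230 290 [ 552.6 -129.4] [ 624.9 -126.8]
200 230 289 [ 552.6 -136.9] [ 624.3 -134.3]
x@-215 625.6 yaw -5.4 7.34
x@-215 535.8 yaw -4.25 9.96
272 372 [587.73089144 -59.89418419  18.        ] [ 572.07018889 -391.4703158    18.        ]
```

```bash
python3 - <<'E'
from h import *
P=np.load("w3.npy",allow_pickle=True).item()
print("held top",ray(P,257,276,227),"left edge",ray(P,221,318,18),"end",ray(P,266,136,18),ray(P,266,203,18))
P0=robot.camera_params("top")
go(574.8,-308,200,-4.5)
im=cv2.imread("pics/top0.png");cv2.imwrite("pics/c2.png",cv2.resize(im[180:230,260:385],None,fx=6,fy=6,interpolation=cv2.INTER_CUBIC))
for y in(-105,-70,-35,0,35,105,-165): print(y,np.round(proj(P0,(583+.078*y,-204+.997*y,18 if y!=-165 else 26)),1))
E
```

```text
held top [ 584.01923356 -104.28694073  227.        ] left edge [ 542.48182546 -306.59528789   18.        ] end [592.79489532 -60.23689478  18.        ] [ 596.3801031  -139.12054014   18.        ]
t 4.25 at [ 583.5 -100.2  214.6] phi 2.18 shift [-207.3  -16.6   15. ] turn 0.1166 tilt [ 1.0e-04 -1.7e-03 -1.0e+00] F [ 0.4  0.9 -3.3]
-105 [347.3 205.6]
-70 [336.6 205. ]
-35 [326.  204.3]
0 [315.3 203.7]
35 [304.7 203. ]
105 [283.5 201.7]
-165 [366.1 206.6]
```

View pics/c2.png

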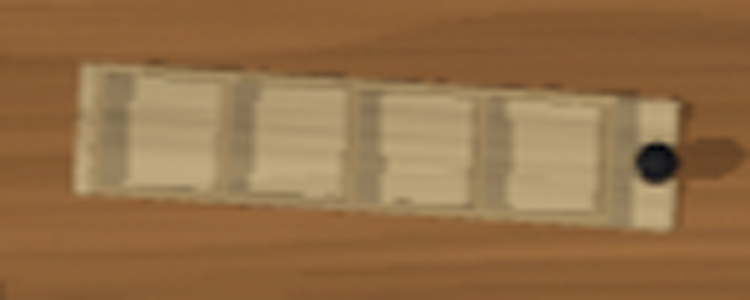

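The enlarged crop shows wall tops at about u = 275, 298, 319, 340 and 361, with the knob at (369,207). The end flange is wider than the wall, so the row centre is near y≈-213 and the cell nearest the knob is at about (574,-318).

>>> jog_arm --moves '[{"fingers": 0.3, "translation": [-45, -4, 0], "turn": 0.117}, {"fingers": 0.3, "translation": [-90, -8, 0], "turn": 0.117}, {"fingers": 0.3, "translation": [-135, -12, 20], "turn": 0.117}, {"fingers": 0.3, "translation": [-180, -16, 50], "turn": 0.117}, {"fingers": 0.3, "translation": [-215, -18, 80], "turn": 0.117}]'

```text
time: 4.75
ee_pos: [575.8, -312.4, 134.7]
tool_rot: [0.732, 0.681, 0.001, 0.001]
force: [1.1, 0.0, -2.4]
finger_gap: 0.524
grasp_force: 52.2
```

>>> jog_arm --moves '[{"fingers": 0.3, "translation": [0, 0, 20], "turn": 0}, {"fingers": 0.3, "translation": [0, 0, 20], "turn": 0}, {"fingers": 0.3, "translation": [0, 0, 20], "turn": 0}, {"fingers": 0.3, "translation": [0, 0, 20], "turn": 0}, {"fingers": 0.3, "translation": [0, 0, 20], "turn": 0}]'

```text
time: 5.25
ee_pos: [576.6, -310.5, 116.1]
tool_rot: [0.732, 0.682, 0.001, 0.001]
force: [-0.7, 0.5, -3.3]
finger_gap: 0.522
grasp_force: 52.2
```

```bash
python3 - <<'E'
from h import *
go(574,-315.5,49,-4.5)
P=robot.camera_params("wrist");im=robot.snapshot("wrist");np.save("w4.npy",P,allow_pickle=True)
o=im[:,:,::-1].copy()
for y in(-70,0,70,142.5,152):
  for x in (-36,36):
    p=proj(P,(582.3+.078*y+x,-213.5+.997*y-.078*x,18));cv2.circle(o,(int(p[0]),int(p[1])),2,(0,255,0),-1)
cv2.imwrite("pics/w4.png",o)
E
```

```text
t 5.25 at [ 576.6 -310.5  116.1] phi -4.07 shift [-5.1 -2.4 67.1] turn 0.0075 tilt [ 2.2e-03 -5.0e-04 -1.0e+00] F [-0.7  0.5 -3.3]
```

View pics/w4.png

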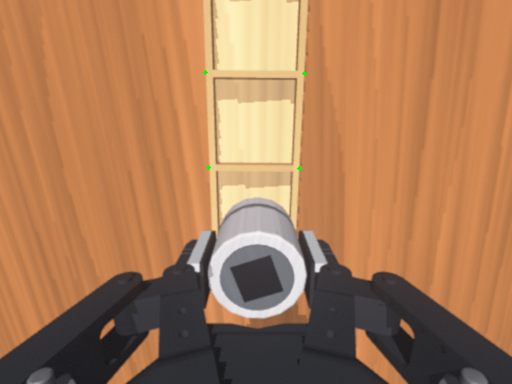

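The projected wall points land on the separators at v≈74 and v≈168, so the rack model is good. Lowering into the cell.

>>> jog_arm --moves '[{"fingers": 0.3, "translation": [-5, -2, 15], "turn": 0.007}, {"fingers": 0.3, "translation": [-5, -2, 40], "turn": 0.007}, {"fingers": 0.3, "translation": [-5, -2, 60], "turn": 0.007}, {"fingers": 0.3, "translation": [-5, -2, 65], "turn": 0.007}, {"fingers": 0.3, "translation": [-5, -2, 65], "turn": 0.007}]'

```text
time: 5.8
ee_pos: [572.3, -316.4, 48.9]
tool_rot: [0.735, 0.678, -0.0, -0.001]
force: [0.4, -0.5, -2.8]
finger_gap: 0.522
grasp_force: 52.2
```

>>> jog_arm --moves '[{"fingers": 0.3, "translation": [0, 0, 0], "turn": 0}, {"fingers": 0.3, "translation": [0, 0, 1], "turn": 0}, {"fingers": 0.3, "translation": [0, 0, 1], "turn": 0}, {"fingers": 0.3, "translation": [0, 0, 1], "turn": 0}, {"fingers": 0.3, "translation": [0, 0, 1], "turn": 0}]'

```text
time: 6.3
ee_pos: [573.1, -316.4, 48.6]
tool_rot: [0.735, 0.678, -0.0, 0.0]
force: [0.5, -0.2, -2.2]
finger_gap: 0.523
grasp_force: 52.2
```

```bash
python3 - <<'E'
from h import *
go(574,-315.5,49,-4.5)
E
```

```text
t 6.3 at [ 573.1 -316.4   48.6] phi -4.58 shift [ 1.   0.8 -0.4] turn -0.0014 tilt [ 1.e-04 -1.e-04 -1.e+00] F [ 0.5 -0.2 -2.2]
```

>>> jog_arm --moves '[{"fingers": 0.3, "translation": [0, 0, 1], "turn": 0}, {"fingers": 0.3, "translation": [0, 0, 1], "turn": 0}, {"fingers": 0.3, "translation": [0, 0, 1], "turn": 0}, {"fingers": 0.3, "translation": [0, 0, 1], "turn": 0}, {"fingers": 0.3, "translation": [0, 0, 1], "turn": 0}]'

```text
time: 6.8
ee_pos: [573.2, -316.5, 48.1]
tool_rot: [0.735, 0.678, 0.0, 0.0]
force: [-1.6, 1.2, 5.6]
finger_gap: 0.525
grasp_force: 53.0
```

>>> jog_arm --moves '[{"fingers": 1, "translation": [0, 0, 0], "turn": 0}, {"fingers": 1, "translation": [0, 0, 0], "turn": 0}, {"fingers": 1, "translation": [0, 0, 0], "turn": 0}, {"fingers": 1, "translation": [0, 0, -10], "turn": 0}, {"fingers": 1, "translation": [0, 0, -40], "turn": 0}]'

```text
time: 7.3
ee_pos: [571.7, -315.4, 85.9]
tool_rot: [0.735, 0.678, -0.001, -0.002]
force: [-0.1, -0.7, 1.1]
finger_gap: 1.0
grasp_force: 0.0
```

>>> jog_arm --moves '[{"fingers": 1, "translation": [0, 0, -45], "turn": 0}, {"fingers": 1, "translation": [0, 0, -90], "turn": 0}, {"fingers": 1, "translation": [40, -10, -115], "turn": 0}, {"fingers": 1, "translation": [85, -20, -115], "turn": 0}, {"fingers": 1, "translation": [130, -30, -115], "turn": 0}]'

```text
time: 7.8
ee_pos: [553.6, -183.6, 204.3]
tool_rot: [0.735, 0.678, 0.001, 0.001]
force: [-0.2, 1.6, -0.4]
finger_gap: 1.0
grasp_force: 0.0
```

```bash
python3 - <<'E'
from h import *
go(488,245,200,2.3)
im=robot.snapshot("top")[:,:,::-1]
sc=robot.snapshot("scene")[:,:,::-1]
cv2.imwrite("pics/c3.png",np.vstack([cv2.resize(im[180:230,260:385],None,fx=5,fy=5,interpolation=2),cv2.resize(sc[150:210,110:235],None,fx=5,fy=5,interpolation=2)]))
E
```

```text
t 7.8 at [ 553.6 -183.6  204.3] phi -4.66 shift [ 421.8 -100.2    3.9] turn -0.1214 tilt [ 2.9e-03 -4.0e-04 -1.0e+00] F [-0.2  1.6 -0.4]
```

View pics/c3.png

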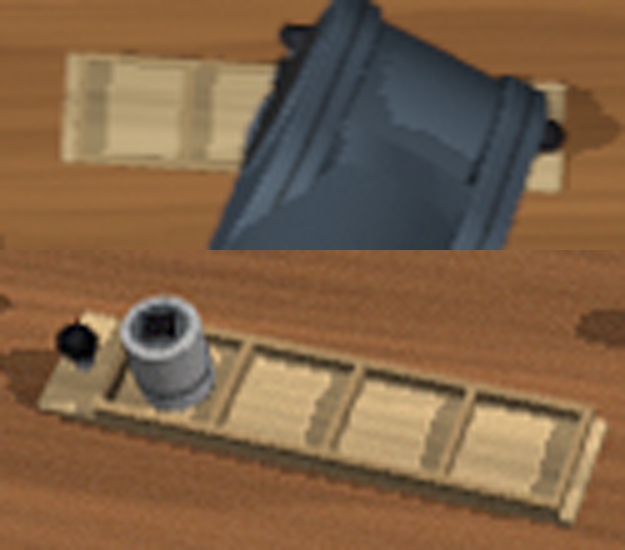

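In the scene crop (lower half), the wide socket stands upright in the cell beside the knob, at (168,350). Next is the nosed socket.

>>> jog_arm --moves '[{"fingers": 1, "translation": [45, -11, 0], "turn": 0}, {"fingers": 1, "translation": [90, -21, 0], "turn": 0}, {"fingers": 1, "translation": [135, -32, 0], "turn": 0}, {"fingers": 1, "translation": [180, -43, 0], "turn": 0}, {"fingers": 1, "translation": [225, -53, 0], "turn": 0}]'

```text
time: 8.4
ee_pos: [518.4, 45.4, 203.2]
tool_rot: [0.735, 0.678, 0.0, 0.0]
force: [1.3, 0.2, 0.2]
finger_gap: 0.997
grasp_force: 0.0
```

>>> jog_arm --moves '[{"fingers": 1, "translation": [45, -11, 0], "turn": -0.12}, {"fingers": 1, "translation": [90, -21, 0], "turn": -0.12}, {"fingers": 1, "translation": [135, -32, 0], "turn": -0.12}, {"fingers": 1, "translation": [180, -43, 20], "turn": -0.12}, {"fingers": 1, "translation": [195, -47, 50], "turn": -0.12}]'

```text
time: 8.9
ee_pos: [487.5, 248.2, 153.6]
tool_rot: [0.691, 0.723, 0.003, -0.0]
force: [-0.4, -0.2, -0.6]
finger_gap: 1.0
grasp_force: 0.0
```

>>> jog_arm --moves '[{"fingers": 1, "translation": [0, 0, 0], "turn": 0}, {"fingers": 1, "translation": [0, 0, 0], "turn": 0}, {"fingers": 1, "translation": [0, 0, 0], "turn": 0}, {"fingers": 1, "translation": [0, 0, 0], "turn": 0}, {"fingers": 1, "translation": [0, 0, 0], "turn": 0}]'

```text
time: 9.4
ee_pos: [488.2, 241.3, 153.5]
tool_rot: [0.693, 0.72, 0.001, 0.0]
force: [0.4, -0.8, -1.0]
finger_gap: 1.002
grasp_force: 0.0
```

```bash
python3 - <<'E'
from h import *
go(488,245,56,2.3)
P=robot.camera_params("wrist");im=robot.snapshot("wrist");np.save("w5.npy",P,allow_pickle=True)
o=im[:,:,::-1].copy();cv2.imwrite("pics/w5raw.png",o)
for p in[(488,245,72),(492,173,89),(494,105,80)]:
    q=proj(P,p);print(np.round(q));cv2.circle(o,(int(q[0]),int(q[1])),2,(0,255,0),-1)
cv2.imwrite("pics/w5.png",o)
E
```

```text
t 9.4 at [488.2 241.3 153.5] phi 2.19 shift [ 3.6 -0.2 97.5] turn -0.0019 tilt [ 1.4e-03  7.0e-04 -1.0e+00] F [ 0.4 -0.8 -1. ]
[256. 203.]
[258. 298.]
[257. 358.]
```

View pics/w5.png

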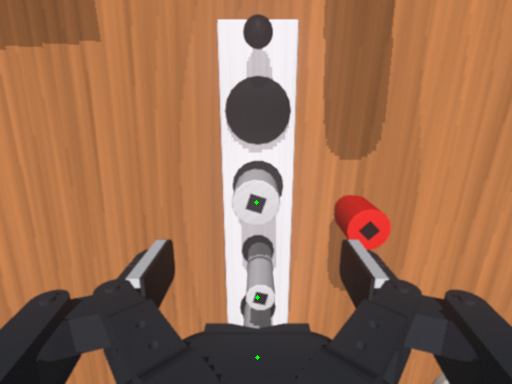

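Predicted points fall on the nosed (256,203) and slim (258,298) drive holes. Grasping the nosed socket.

>>> jog_arm --moves '[{"fingers": 1, "translation": [3, 0, 30], "turn": 0}, {"fingers": 1, "translation": [3, 0, 70], "turn": 0}, {"fingers": 1, "translation": [3, 0, 97], "turn": 0}, {"fingers": 1, "translation": [3, 0, 97], "turn": 0}, {"fingers": 1, "translation": [3, 0, 97], "turn": 0}]'

```text
time: 9.95
ee_pos: [487.7, 244.9, 56.1]
tool_rot: [0.693, 0.721, -0.0, 0.0]
force: [0.6, 0.3, 0.6]
finger_gap: 1.001
grasp_force: 0.0
```

>>> jog_arm --moves '[{"fingers": 0.2, "translation": [0, 0, 0], "turn": 0}, {"fingers": 0.2, "translation": [0, 0, 0], "turn": 0}, {"fingers": 0.2, "translation": [0, 0, 0], "turn": 0}, {"fingers": 0.2, "translation": [0, 0, 0], "turn": 0}, {"fingers": 0.2, "translation": [0, 0, 0], "turn": 0}]'

```text
time: 10.45
ee_pos: [487.8, 245.5, 56.6]
tool_rot: [0.693, 0.721, 0.001, 0.0]
force: [-1.8, 0.1, 8.1]
finger_gap: 0.429
grasp_force: 49.1
```

```bash
python3 -c "
from h import *
go(488,245,56,2.3);s=robot.observe();print(s['finger_gap'],s['grasp_force'])"
```

```text
t 10.45 at [487.8 245.5  56.6] phi 2.29 shift [-0.5  0.2  0.6] turn -0.0001 tilt [ 0.0013  0.0011 -1.    ] F [-1.8  0.1  8.1]
0.42941586518770886 49.077115058898926
```

>>> jog_arm --moves '[{"fingers": 0.2, "translation": [0, 0, -15], "turn": 0}, {"fingers": 0.2, "translation": [0, 0, -50], "turn": 0}, {"fingers": 0.2, "translation": [0, 0, -95], "turn": 0}, {"fingers": 0.2, "translation": [0, 0, -135], "turn": 0}, {"fingers": 0.2, "translation": [0, 0, -150], "turn": 0}]'

```text
time: 10.95
ee_pos: [488.5, 245.5, 209.5]
tool_rot: [0.693, 0.721, 0.002, 0.001]
force: [0.9, -0.2, -3.9]
finger_gap: 0.433
grasp_force: 50.8
```

>>> jog_arm --moves '[{"fingers": 0.2, "translation": [-45, 6, 0], "turn": 0}, {"fingers": 0.2, "translation": [-90, 13, 0], "turn": 0}, {"fingers": 0.2, "translation": [-135, 19, 0], "turn": 0}, {"fingers": 0.2, "translation": [-180, 26, 0], "turn": 0}, {"fingers": 0.2, "translation": [-225, 33, 0], "turn": 0}]'

```text
time: 11.45
ee_pos: [529.0, 20.1, 205.7]
tool_rot: [0.693, 0.721, 0.0, -0.0]
force: [0.7, -0.3, -3.2]
finger_gap: 0.431
grasp_force: 50.8
```

>>> jog_arm --moves '[{"fingers": 0.2, "translation": [-45, 6, 0], "turn": 0}, {"fingers": 0.2, "translation": [-90, 13, 0], "turn": 0}, {"fingers": 0.2, "translation": [-135, 19, 0], "turn": 0}, {"fingers": 0.2, "translation": [-180, 26, 0], "turn": 0}, {"fingers": 0.2, "translation": [-225, 33, 0], "turn": 0}]'

```text
time: 11.95
ee_pos: [571.0, -203.4, 205.6]
tool_rot: [0.693, 0.721, 0.0, -0.0]
force: [1.5, 0.5, -2.8]
finger_gap: 0.428
grasp_force: 50.8
```

>>> jog_arm --moves '[{"fingers": 0.2, "translation": [-40, 6, 0], "turn": 0.119}, {"fingers": 0.2, "translation": [-47, 6, 30], "turn": 0.119}, {"fingers": 0.2, "translation": [-47, 6, 70], "turn": 0.119}, {"fingers": 0.2, "translation": [-47, 6, 80], "turn": 0.119}, {"fingers": 0.2, "translation": [-47, 6, 80], "turn": 0.119}]'

```text
time: 12.45
ee_pos: [578.1, -247.5, 124.2]
tool_rot: [0.734, 0.679, -0.001, -0.002]
force: [1.0, 0.2, -2.7]
finger_gap: 0.43
grasp_force: 50.9
```

```bash
python3 - <<'E'
from h import *
go(579.5,-248.5,49,-4.5)
E
```

```text
t 12.45 at [ 578.1 -247.5  124.2] phi -4.5 shift [-1.   1.7 75.2] turn -0.0 tilt [-0.0036  0.0016 -1.    ] F [ 1.   0.2 -2.7]
```

>>> jog_arm --moves '[{"fingers": 0.2, "translation": [-1, 1, 30], "turn": 0}, {"fingers": 0.2, "translation": [-1, 1, 60], "turn": 0}, {"fingers": 0.2, "translation": [-1, 1, 75], "turn": 0}, {"fingers": 0.2, "translation": [-1, 1, 75], "turn": 0}, {"fingers": 0.2, "translation": [-1, 1, 76], "turn": 0}]'

```text
time: 12.95
ee_pos: [581.0, -249.9, 51.2]
tool_rot: [0.734, 0.679, 0.0, 0.001]
force: [-0.4, -0.5, -1.9]
finger_gap: 0.429
grasp_force: 51.5
```

>>> jog_arm --moves '[{"fingers": 0.2, "translation": [0, 0, 0], "turn": 0}, {"fingers": 0.2, "translation": [0, 0, 0], "turn": 0}, {"fingers": 0.2, "translation": [0, 0, 0.5], "turn": 0}, {"fingers": 0.2, "translation": [0, 0, 0.5], "turn": 0}, {"fingers": 0.2, "translation": [0, 0, 0.5], "turn": 0}]'

```text
time: 13.45
ee_pos: [580.1, -249.6, 49.2]
tool_rot: [0.734, 0.679, 0.0, 0.0]
force: [-0.4, 0.3, -3.1]
finger_gap: 0.429
grasp_force: 51.5
```

>>> jog_arm --moves '[{"fingers": 0.2, "translation": [0, 0, 1], "turn": 0}, {"fingers": 0.2, "translation": [0, 0, 1], "turn": 0}, {"fingers": 0.2, "translation": [0, 0, 1.5], "turn": 0}, {"fingers": 0.2, "translation": [0, 0, 1.5], "turn": 0}, {"fingers": 0.2, "translation": [0, 0, 1.5], "turn": 0}]'

```text
time: 13.95
ee_pos: [580.2, -249.7, 48.4]
tool_rot: [0.735, 0.679, 0.0, 0.0]
force: [-2.7, 1.9, 8.6]
finger_gap: 0.429
grasp_force: 53.1
```

>>> jog_arm --moves '[{"fingers": 1, "translation": [0, 0, 0], "turn": 0}, {"fingers": 1, "translation": [0, 0, 0], "turn": 0}, {"fingers": 1, "translation": [0, 0, 0], "turn": 0}, {"fingers": 1, "translation": [0, 0, -15], "turn": 0}, {"fingers": 1, "translation": [0, 0, -50], "turn": 0}]'

```text
time: 14.45
ee_pos: [578.6, -248.8, 96.3]
tool_rot: [0.734, 0.679, -0.001, -0.002]
force: [0.4, -1.0, 0.7]
finger_gap: 1.001
grasp_force: 0.0
```

>>> jog_arm --moves '[{"fingers": 1, "translation": [0, 0, -45], "turn": 0}, {"fingers": 1, "translation": [0, 0, -90], "turn": 0}, {"fingers": 1, "translation": [45, -12, -90], "turn": 0}, {"fingers": 1, "translation": [90, -25, -90], "turn": 0}, {"fingers": 1, "translation": [135, -39, -90], "turn": 0}]'

```text
time: 14.95
ee_pos: [551.6, -110.7, 188.9]
tool_rot: [0.735, 0.678, 0.001, 0.001]
force: [0.6, 0.5, -0.5]
finger_gap: 0.997
grasp_force: 0.0
```

>>> jog_arm --moves '[{"fingers": 1, "translation": [45, -13, 0], "turn": 0}, {"fingers": 1, "translation": [90, -26, 0], "turn": 0}, {"fingers": 1, "translation": [135, -40, 0], "turn": 0}, {"fingers": 1, "translation": [180, -53, 0], "turn": 0}, {"fingers": 1, "translation": [225, -66, 0], "turn": 0}]'

```text
time: 15.45
ee_pos: [503.4, 119.3, 188.7]
tool_rot: [0.735, 0.679, 0.001, 0.0]
force: [1.2, 0.2, 0.0]
finger_gap: 0.997
grasp_force: 0.0
```

>>> jog_arm --moves '[{"fingers": 1, "translation": [40, -12, 0], "turn": -0.119}, {"fingers": 1, "translation": [54, -17, 0], "turn": -0.119}, {"fingers": 1, "translation": [54, -17, 20], "turn": -0.119}, {"fingers": 1, "translation": [54, -17, 20], "turn": -0.119}, {"fingers": 1, "translation": [54, -17, 20], "turn": -0.119}]'

```text
time: 15.95
ee_pos: [491.3, 171.8, 168.1]
tool_rot: [0.694, 0.72, -0.0, 0.0]
force: [-0.6, -0.6, -0.0]
finger_gap: 0.999
grasp_force: 0.0
```

```bash
python3 - <<'E'
from h import *
go(492,173,64,2.3)
P=robot.camera_params("wrist");im=robot.snapshot("wrist")
o=im[:,:,::-1].copy()
for p in[(492,173,89),(494,105,80)]:
    q=proj(P,p);print(np.round(q));cv2.circle(o,(int(q[0]),int(q[1])),2,(0,255,0),-1)
cv2.imwrite("pics/w6.png",o)
E
```

```text
t 15.95 at [491.3 171.8 168.1] phi 2.18 shift [  1.2   0.8 104.1] turn -0.002 tilt [-2.e-04 -5.e-04 -1.e+00] F [-0.6 -0.6 -0. ]
[258. 207.]
[257. 278.]
```

View pics/w6.png

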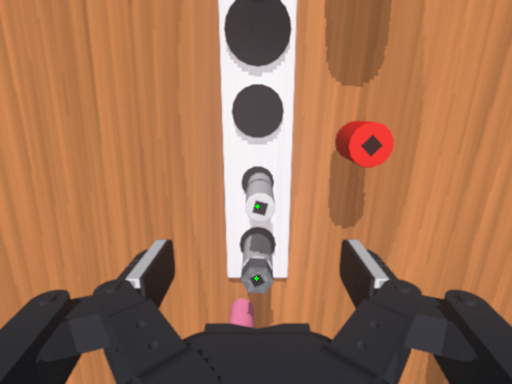

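The slim drive hole is at (261,208) and the plug's at (257,278), both within about 2 mm of prediction.

>>> jog_arm --moves '[{"fingers": 1, "translation": [1, 2, 30], "turn": 0}, {"fingers": 1, "translation": [1, 2, 70], "turn": 0}, {"fingers": 1, "translation": [1, 2, 104], "turn": 0}, {"fingers": 1, "translation": [1, 2, 104], "turn": 0}, {"fingers": 0.5, "translation": [1, 2, 104], "turn": 0}]'

```text
time: 16.5
ee_pos: [493.7, 173.1, 64.4]
tool_rot: [0.693, 0.721, -0.0, 0.0]
force: [0.1, 0.8, 0.7]
finger_gap: 0.854
grasp_force: 0.0
```

>>> jog_arm --moves '[{"fingers": 0.1, "translation": [0, 0, 0], "turn": 0}, {"fingers": 0.1, "translation": [0, 0, 0], "turn": 0}, {"fingers": 0.1, "translation": [0, 0, 0], "turn": 0}, {"fingers": 0.1, "translation": [0, 0, 0], "turn": 0}, {"fingers": 0.1, "translation": [0, 0, 0], "turn": 0}]' --grip_force 45

```text
time: 17.0
ee_pos: [493.6, 174.1, 64.8]
tool_rot: [0.693, 0.721, 0.001, 0.0]
force: [-1.7, 0.1, 10.5]
finger_gap: 0.268
grasp_force: 43.5
```

```bash
python3 -c "
from h import *
go(585,-178.5,64,2.3);s=robot.observe();print(s['finger_gap'],s['grasp_force'])"
```

```text
t 17.0 at [493.6 174.1  64.8] phi 2.3 shift [-356.    77.2    0.5] turn -0.0 tilt [ 0.0015  0.001  -1.    ] F [-1.7  0.1 10.5]
0.26774034030040106 43.51487696170807
```

>>> jog_arm --moves '[{"fingers": 0.1, "translation": [0, 0, -15], "turn": 0}, {"fingers": 0.1, "translation": [0, 0, -50], "turn": 0}, {"fingers": 0.1, "translation": [0, 0, -95], "turn": 0}, {"fingers": 0.1, "translation": [0, 0, -135], "turn": 0}, {"fingers": 0.1, "translation": [0, 0, -150], "turn": 0}]'

```text
time: 17.5
ee_pos: [494.3, 174.0, 217.6]
tool_rot: [0.693, 0.721, 0.002, 0.001]
force: [-0.6, 0.2, -2.4]
finger_gap: 0.267
grasp_force: 44.3
```

>>> jog_arm --moves '[{"fingers": 0.1, "translation": [-45, 10, 0], "turn": 0}, {"fingers": 0.1, "translation": [-90, 20, 0], "turn": 0}, {"fingers": 0.1, "translation": [-135, 29, 0], "turn": 0}, {"fingers": 0.1, "translation": [-180, 39, 0], "turn": 0}, {"fingers": 0.1, "translation": [-225, 49, 0], "turn": 0}]'

```text
time: 18.0
ee_pos: [551.1, -50.6, 214.0]
tool_rot: [0.693, 0.721, 0.0, 0.0]
force: [1.3, -0.1, -1.5]
finger_gap: 0.271
grasp_force: 44.3
```

>>> jog_arm --moves '[{"fingers": 0.1, "translation": [-45, 10, 0], "turn": 0.119}, {"fingers": 0.1, "translation": [-90, 19, 0], "turn": 0.119}, {"fingers": 0.1, "translation": [-131, 28, 20], "turn": 0.119}, {"fingers": 0.1, "translation": [-131, 28, 60], "turn": 0.119}, {"fingers": 0.1, "translation": [-131, 28, 85], "turn": 0.119}]'

```text
time: 18.5
ee_pos: [583.2, -180.3, 126.7]
tool_rot: [0.735, 0.678, -0.001, -0.0]
force: [-0.8, 0.9, -2.1]
finger_gap: 0.268
grasp_force: 44.4
```

>>> jog_arm --moves '[{"fingers": 0.1, "translation": [0, 0, 20], "turn": 0}, {"fingers": 0.1, "translation": [0, 0, 40], "turn": 0}, {"fingers": 0.1, "translation": [0, 0, 40], "turn": 0}, {"fingers": 0.1, "translation": [0, 0, 40], "turn": 0}, {"fingers": 0.1, "translation": [0, 0, 40], "turn": 0}]'

```text
time: 19.0
ee_pos: [584.9, -179.0, 89.9]
tool_rot: [0.734, 0.679, 0.0, 0.001]
force: [-0.9, -0.4, -0.9]
finger_gap: 0.268
grasp_force: 44.4
```

```bash
python3 - <<'E'
from h import *
go(585,-178.5,58,-4.5)
E
```

```text
t 19.0 at [ 584.9 -179.    89.9] phi -4.52 shift [ 0.5  0.  31.9] turn -0.0003 tilt [ 1.7e-03 -5.0e-04 -1.0e+00] F [-0.9 -0.4 -0.9]
```

Expected contact is at z≈56.8.

>>> jog_arm --moves '[{"fingers": 0.1, "translation": [0, 0, 20], "turn": 0}, {"fingers": 0.1, "translation": [0, 0, 31], "turn": 0}, {"fingers": 0.1, "translation": [0, 0, 32], "turn": 0}, {"fingers": 0.1, "translation": [0, 0, 33], "turn": 0}, {"fingers": 0.1, "translation": [0, 0, 33], "turn": 0}]'

```text
time: 19.5
ee_pos: [584.4, -178.8, 56.3]
tool_rot: [0.734, 0.679, 0.0, 0.0]
force: [-2.0, 1.2, 2.0]
finger_gap: 0.272
grasp_force: 44.7
```

>>> jog_arm --moves '[{"fingers": 0.1, "translation": [0, 0, 0.5], "turn": 0}, {"fingers": 0.1, "translation": [0, 0, 0.5], "turn": 0}, {"fingers": 0.1, "translation": [0, 0, 1], "turn": 0}, {"fingers": 0.1, "translation": [0, 0, 1], "turn": 0}, {"fingers": 0.1, "translation": [0, 0, 1], "turn": 0}]'

```text
time: 20.0
ee_pos: [584.5, -178.9, 56.3]
tool_rot: [0.735, 0.679, 0.001, 0.0]
force: [-3.9, 2.1, 13.4]
finger_gap: 0.275
grasp_force: 46.0
```

>>> jog_arm --moves '[{"fingers": 1, "translation": [0, 0, -0.5], "turn": 0}, {"fingers": 1, "translation": [0, 0, -0.5], "turn": 0}, {"fingers": 1, "translation": [0, 0, -0.5], "turn": 0}, {"fingers": 1, "translation": [0, 0, -15], "turn": 0}, {"fingers": 1, "translation": [0, 0, -50], "turn": 0}]'

```text
time: 20.5
ee_pos: [582.7, -178.2, 103.3]
tool_rot: [0.734, 0.679, -0.001, -0.002]
force: [0.8, 0.0, 0.1]
finger_gap: 1.0
grasp_force: 0.0
```

>>> jog_arm --moves '[{"fingers": 1, "translation": [0, 0, -45], "turn": 0}, {"fingers": 1, "translation": [0, 0, -70], "turn": 0}, {"fingers": 1, "translation": [45, -18, -70], "turn": 0}, {"fingers": 1, "translation": [90, -37, -70], "turn": 0}, {"fingers": 1, "translation": [135, -55, -70], "turn": 0}]'

```text
time: 21.0
ee_pos: [539.5, -38.8, 175.7]
tool_rot: [0.735, 0.678, 0.001, 0.0]
force: [-0.0, 0.4, -0.4]
finger_gap: 0.998
grasp_force: 0.0
```

>>> jog_arm --moves '[{"fingers": 1, "translation": [45, -18, 0], "turn": -0.119}, {"fingers": 1, "translation": [90, -37, 0], "turn": -0.119}, {"fingers": 1, "translation": [135, -55, 0], "turn": -0.119}, {"fingers": 1, "translation": [141, -58, 20], "turn": -0.119}, {"fingers": 1, "translation": [141, -58, 20], "turn": -0.119}]'

```text
time: 21.5
ee_pos: [491.9, 107.4, 153.9]
tool_rot: [0.691, 0.723, -0.001, -0.001]
force: [0.2, -0.4, 0.6]
finger_gap: 0.996
grasp_force: 0.0
```

>>> jog_arm --moves '[{"fingers": 1, "translation": [0, 0, 0], "turn": 0}, {"fingers": 1, "translation": [0, 0, 0], "turn": 0}, {"fingers": 1, "translation": [0, 0, 0], "turn": 0}, {"fingers": 1, "translation": [0, 0, 0], "turn": 0}, {"fingers": 1, "translation": [0, 0, 0], "turn": 0}]'

```text
time: 22.0
ee_pos: [493.7, 104.7, 154.8]
tool_rot: [0.693, 0.721, 0.0, 0.0]
force: [0.5, -1.2, 0.1]
finger_gap: 1.002
grasp_force: 0.0
```

```bash
python3 - <<'E'
from h import *
go(494,105,50,2.3)
P=robot.camera_params("wrist");im=robot.snapshot("wrist")
o=im[:,:,::-1].copy()
for p in[(494,105,80)]:
    q=proj(P,p);print(np.round(q));cv2.circle(o,(int(q[0]),int(q[1])),2,(0,255,0),-1)
sc=robot.snapshot("scene")[150:210,110:238,::-1]
cv2.imwrite("pics/w7.png",np.hstack([o[:300,130:400],cv2.resize(sc,(512,240),interpolation=2)[:, :].copy() if 0 else cv2.copyMakeBorder(cv2.resize(sc,(512,240),interpolation=2),0,60,0,0,0)]))
E
```

```text
t 22.0 at [493.7 104.7 154.8] phi 2.23 shift [  0.3   0.3 104.8] turn -0.0012 tilt [ 3.e-04  1.e-04 -1.e+00] F [ 0.5 -1.2  0.1]
[257. 210.]
```

View pics/w7.png

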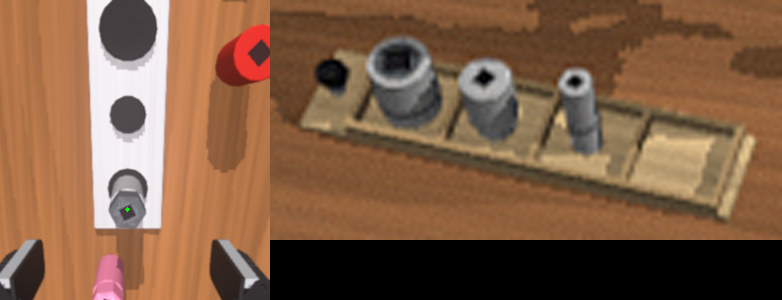

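The plug drive hole sits on the predicted mark. In the rack, wide, nosed and slim all stand upright in the first three cells. Grasping the plug socket below its hexagon.

>>> jog_arm --moves '[{"fingers": 1, "translation": [0, 0, 35], "turn": 0}, {"fingers": 1, "translation": [0, 0, 75], "turn": 0}, {"fingers": 1, "translation": [0, 0, 104], "turn": 0}, {"fingers": 1, "translation": [0, 0, 104], "turn": 0}, {"fingers": 0.5, "translation": [0, 0, 104], "turn": 0}]'

```text
time: 22.6
ee_pos: [493.4, 104.9, 50.8]
tool_rot: [0.693, 0.721, -0.0, -0.0]
force: [-0.4, -0.0, -0.1]
finger_gap: 0.855
grasp_force: 0.0
```

>>> jog_arm --moves '[{"fingers": 0.1, "translation": [0, 0, 0], "turn": 0}, {"fingers": 0.1, "translation": [0, 0, 0], "turn": 0}, {"fingers": 0.1, "translation": [0, 0, 0], "turn": 0}, {"fingers": 0.1, "translation": [0, 0, 0], "turn": 0}, {"fingers": 0.1, "translation": [0, 0, 0], "turn": 0}]'

```text
time: 23.1
ee_pos: [494.0, 105.5, 51.8]
tool_rot: [0.693, 0.721, 0.001, 0.0]
force: [-1.0, 0.2, 11.0]
finger_gap: 0.325
grasp_force: 43.6
```

```bash
python3 -c "
from h import *
go(590.5,-109,50,2.3);s=robot.observe();print(s['finger_gap'],s['grasp_force'])"
```

```text
t 23.1 at [494.  105.5  51.8] phi 2.3 shift [-218.3   87.8    1.8] turn 0.0 tilt [ 1.9e-03  9.0e-04 -1.0e+00] F [-1.   0.2 11. ]
0.32526330400010556 43.62352296710014
```

>>> jog_arm --moves '[{"fingers": 0.1, "translation": [0, 0, -15], "turn": 0}, {"fingers": 0.1, "translation": [0, 0, -50], "turn": 0}, {"fingers": 0.1, "translation": [0, 0, -95], "turn": 0}, {"fingers": 0.1, "translation": [0, 0, -130], "turn": 0}, {"fingers": 0.1, "translation": [0, 0, -130], "turn": 0}]'

```text
time: 23.6
ee_pos: [495.6, 105.5, 185.1]
tool_rot: [0.693, 0.721, 0.004, 0.002]
force: [-0.3, 0.1, -1.8]
finger_gap: 0.328
grasp_force: 44.6
```

>>> jog_arm --moves '[{"fingers": 0.1, "translation": [-40, 16, 0], "turn": 0.119}, {"fingers": 0.1, "translation": [-85, 34, 0], "turn": 0.119}, {"fingers": 0.1, "translation": [-130, 52, 0], "turn": 0.119}, {"fingers": 0.1, "translation": [-175, 70, 0], "turn": 0.119}, {"fingers": 0.1, "translation": [-218, 88, 0], "turn": 0.119}]'

```text
time: 24.1
ee_pos: [590.2, -110.8, 179.9]
tool_rot: [0.734, 0.679, -0.0, -0.0]
force: [1.0, 0.8, -1.4]
finger_gap: 0.327
grasp_force: 44.6
```

>>> jog_arm --moves '[{"fingers": 0.1, "translation": [0, 0, 20], "turn": 0}, {"fingers": 0.1, "translation": [0, 0, 60], "turn": 0}, {"fingers": 0.1, "translation": [0, 0, 90], "turn": 0}, {"fingers": 0.1, "translation": [0, 0, 100], "turn": 0}, {"fingers": 0.1, "translation": [0, 0, 100], "turn": 0}]'

```text
time: 24.6
ee_pos: [589.0, -108.8, 79.1]
tool_rot: [0.734, 0.679, -0.001, -0.001]
force: [0.9, -0.5, -0.5]
finger_gap: 0.331
grasp_force: 44.8
```

```bash
python3 - <<'E'
from h import *
go(590.5,-109,45,-4.5)
E
```

```text
t 24.6 at [ 589.  -108.8   79.1] phi -4.53 shift [-0.1  1.6 34.1] turn -0.0005 tilt [-3.1e-03  4.0e-04 -1.0e+00] F [ 0.9 -0.5 -0.5]
```

>>> jog_arm --moves '[{"fingers": 0.1, "translation": [0, 0, 20], "turn": 0}, {"fingers": 0.1, "translation": [0, 0, 33], "turn": 0}, {"fingers": 0.1, "translation": [0, 0, 35], "turn": 0}, {"fingers": 0.1, "translation": [0, 0, 36], "turn": 0}, {"fingers": 0.1, "translation": [0, 0, 36], "turn": 0}]'

```text
time: 25.1
ee_pos: [590.5, -109.2, 45.3]
tool_rot: [0.734, 0.679, 0.0, 0.0]
force: [-0.5, 0.4, -1.3]
finger_gap: 0.324
grasp_force: 44.8
```

>>> jog_arm --moves '[{"fingers": 0.1, "translation": [0, 0, 0.5], "turn": 0}, {"fingers": 0.1, "translation": [0, 0, 0.5], "turn": 0}, {"fingers": 0.1, "translation": [0, 0, 0.5], "turn": 0}, {"fingers": 0.1, "translation": [0, 0, 0.5], "turn": 0}, {"fingers": 0.1, "translation": [0, 0, 0.5], "turn": 0}]'

```text
time: 25.6
ee_pos: [590.0, -109.1, 44.1]
tool_rot: [0.734, 0.679, 0.0, 0.0]
force: [0.3, -0.4, -1.2]
finger_gap: 0.324
grasp_force: 44.8
```

>>> jog_arm --moves '[{"fingers": 0.1, "translation": [0, 0, 1], "turn": 0}, {"fingers": 0.1, "translation": [0, 0, 1], "turn": 0}, {"fingers": 0.1, "translation": [0, 0, 1], "turn": 0}, {"fingers": 0.1, "translation": [0, 0, 1], "turn": 0}, {"fingers": 0.1, "translation": [0, 0, 1], "turn": 0}]'

```text
time: 26.1
ee_pos: [590.1, -109.1, 43.8]
tool_rot: [0.735, 0.679, 0.0, 0.0]
force: [-3.3, 0.9, 9.1]
finger_gap: 0.329
grasp_force: 45.8
```

>>> jog_arm --moves '[{"fingers": 1, "translation": [0, 0, -0.5], "turn": 0}, {"fingers": 1, "translation": [0, 0, -0.5], "turn": 0}, {"fingers": 1, "translation": [0, 0, -0.5], "turn": 0}, {"fingers": 1, "translation": [0, 0, -15], "turn": 0}, {"fingers": 1, "translation": [0, 0, -50], "turn": 0}]'

```text
time: 26.6
ee_pos: [588.5, -108.7, 91.9]
tool_rot: [0.735, 0.679, -0.002, -0.002]
force: [0.8, -0.5, 0.6]
finger_gap: 1.0
grasp_force: 0.0
```

>>> jog_arm --moves '[{"fingers": 1, "translation": [0, 0, -45], "turn": 0}, {"fingers": 1, "translation": [0, 0, -90], "turn": 0}, {"fingers": 1, "translation": [45, -18, -100], "turn": 0}, {"fingers": 1, "translation": [90, -37, -100], "turn": 0}, {"fingers": 1, "translation": [135, -55, -100], "turn": 0}]'

```text
time: 27.1
ee_pos: [545.4, 31.0, 194.7]
tool_rot: [0.735, 0.678, 0.001, 0.0]
force: [1.4, -0.1, -0.1]
finger_gap: 1.0
grasp_force: 0.0
```

```bash
python3 - <<'E'
from h import *
sc=robot.snapshot("scene")[:,:,::-1]
cv2.imwrite("pics/fin.png",cv2.resize(sc[130:265,80:450],None,fx=2.1,fy=2.1,interpolation=2))
E
```

```text
(no output)
```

View pics/fin.png

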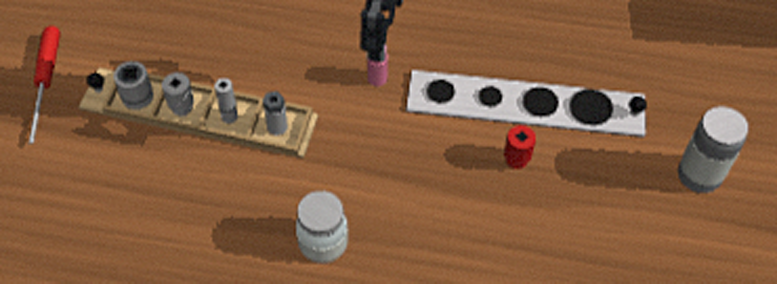

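The final scene shows wide (132,85), nosed (178,95), slim (226,100) and plug (274,113) upright, one to a cell from the rack knob. The jar, can, screwdriver and look-alikes are where they were.

```bash
python3 -c "
from rig import robot
print(robot.hand_in())"
```

```text
the job is handed in; nothing more can be done
None
```

The four sockets stand upright in the rack in the order wide, nosed, slim, plug from its knob, nothing else was moved, and the job is handed in at about 27 s.

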